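# Sort the wall-cupboard fittings into the divided tray

### The arm

A 6-joint arm with a two-finger parallel gripper is mounted at the origin on the work surface. World frame = base frame: x ahead of the robot, y to its left, z up, the work surface at z = 0. Lengths are in mm, angles in degrees, forces in N, time in s.
With the tool pointing down it reaches from about 300 to 875 mm from the base axis. Payload 4.2 kg.
Tool frame: the origin (TCP) lies at the very end of the fingers, on their centre line; the grasp point (between the pads) lies 19 mm behind it; z points along the fingers, y is the line along which they close (so a half turn about z gives the same grasp; the last joint's range is limited). The gripper opens to 85 mm and grips with 20 to 120 N. Pads are 22 mm wide; open, the fingers measure 114 mm over their backs; the gripper's body (76 mm by 85 mm) begins 54 mm behind the grasp point. The pads swing forward as they close: fully open they stand 13 mm farther back than shut.
Start: joints at [76.089, 18.312, 89.639, -0, 72.044, -1.146], TCP at [127.053, 560.802, 231.338] pointing down, gripper open.
Joint ranges: [-177.97, 177.97], [-48.28, 115.42], [12.27, 149.76], [-77.06, 257.06], [2.81, 150.46], [-146.56, 146.56]. Speed limits (degrees/s): [147.25, 147.25, 180, 180, 180, 180].

### API

Orientations are given as a 3x3 rotation matrix whose columns are the frame's x, y, z axes.
In Python, from cell import monitor, eyes, env, models gives the robot as it stands. The module is installed in compiled form; this text tells all that it offers.
- The arm moves only by the tool apply_moves, never from a script. Its argument "series" is one flat list of numbers, 7 for each row, row after row: the opening, from -1 (shut) to 1 (fully open), so that 0 is half open, then the shift along the tool's x, y, z as a fraction of full scale, then the turn, a rotation vector about the tool's x, y, z as a fraction of full scale. A call has exactly 5 rows; each row is the pose to reach, as a shift and turn from the pose commanded when the call began, along the tool's axes at that moment; what a row does not reach only later rows make up. Full scale, the value 1, is 600 mm for a shift and 90 degrees for a turn. A row lasts 1/12 s, in which the tool goes at most 41.7 mm and 7.16 degrees, less where a joint would pass 70% of its speed; a pose out of reach is approached as far as the arm can. A call with a number of a shift or a turn outside -1 to 1 is refused whole. A call with a gripper value outside its range is refused whole. The fingers move at their own pace and stop on an object; "squeeze" is the grip in N (left out, the last holds). Time passes only in rows, so rows that repeat a pose let the fingers close, or fill a call up. It gives the time, the measured TCP pose, the force, the opening and the grip force at its end, in the units of the state.
- monitor.state(): the state, without advancing time (a new reading comes with each control period).
- eyes.camera(name): name is "scene" or "top" or "wrist"; returns the picture (480x640x3 uint8, blue, green, red); there is no depth.
- eyes.camera_model(name): a dict with "fov_y" (degrees; the focal length in pixels is half the picture's height over the tangent of half this angle, whatever the lens; pixels are square), "cx", "cy" (the principal point, pixels), "R" (3x3) and "t" (3): a world point X has camera coordinates R X + t. Camera axes: x right, y down, z forward; pixel columns grow to the right and rows downward; lengths in mm; the calibration is good to about 2 mm. The wrist camera is an equidistant fisheye: a pixel r from the principal point sees the ray r / f radians off the axis. A picture is of the moment at which its call begins: read the wrist's pose just before it. camera_model takes no time and is no camera call; for the wrist camera it gives the pose at the moment of the call.
- env.job_done(): hands the job in; it is judged then, once.
Trained networks look in the newest picture that a camera, given by its name, has taken for a name from the list of things; names that differ only in an ending like _2 or _b are one class to them, and where a whole thing is asked for, a point or a joint stands for the part that bears it (a point fixed in the world has none). Each returns a list of dicts, best first, with "score" (0 to 1); they miss things now and then, are a little off and sometimes report something else, mostly with a low value. They report only what shows in the picture. A call takes as long as a camera call. They do not tell look-alikes from the thing itself.
- models.look_for(camera, label): "extent" ([left, top, right, bottom] in pixels, round what is visible of it).
- models.outline_of(camera, label): "pixels" (480x640 bool, what is visible of it) and "extent" ([left, top, right, bottom] in pixels, round what is visible of it).
The state is a dict: "time": time; "joints": joint angles; "dq": joint speeds; "joint_torque": joint torques, N m; "tcp_pos": TCP position; "orientation": TCP orientation; "force": force on the tool from outside, world axes, zero at the start; "wrist_torque": the same for the moment, N m; "opening": opening from 0.0 (shut) to 1.0 (fully open); "grasp_force": force on a finger pad.
Only numpy, scipy, OpenCV 4.12 (cv2) and the standard library are available. Lean on these libraries where they do the work, as an engineer would, in place of code of your own. Each camera call takes 0.05 s, during which the arm holds its last target. There are 200 camera calls.

### The job

Gather the four fittings of the old wall cupboard into the divided plywood tray, one to a bay, each flat on the bay's floor and the same way up as it lay on the worktop: the arched bow handle in the long bay that runs the tray's whole length, the round-cup hinge in the widest of the three short bays, the short magnetic catch in the middle-sized one, and the round knob in the narrowest. The straight bar handle, the flat butt hinge, the long catch and the square knob belong to other units: leave them where they lie.

Things in the scene. Friction and masses are not known exactly. Their poses are not given: they have to be found in the camera images.
- tray: Fixed plywood tray 230 (x) x 190 (y) mm at any heading; floor 4 mm thick, walls 4 mm thick, tops 22 mm above the worktop. Origin: centre of underside, z up. Bays, inside, tray frame, mm: long x -111..111, y -91..-25; on the other side three short bays, y -21..91: wide x -111..-19, middle x -15..53, narrow x 57..111.
- bow_handle: Steel arched handle standing on its two feet, for the long bay. 12 mm round bar along x, rising from feet at x = -48 and 48 mm to a straight middle (x -22..22), axis 30 mm and top 36 mm above the underside; foot discs 22 mm across. 118 mm long over all. Pinch the middle across y (12 mm). Origin: centre of its underside on the table, z up.
- cup_hinge: Steel concealed hinge, for the wide bay. Arm 16 mm wide (y), 18 mm high, x -20..36 mm; round cup 35 mm across, 12 mm high, centred at x = -36, with a cross flange 22 (x) x 62 (y) mm, top 15 mm high. Over all x -54..36. Pinch the arm across y near x = 10. Origin: on the underside, under the arm, 36 mm from its free end and from the cup's centre; z up.
- short_catch: Short white plastic magnetic catch, to go in the middle bay. Block 46 (x) x 16 (y) x 16 mm high, with two small screw ears at mid-length (16 mm long, 3 mm thick, 34 mm across y over both). Pinch the block across y (16 mm). Origin: centre of its underside on the table, z up.
- round_knob: Round steel cupboard knob standing on its foot, to go in the narrow bay. Head 38 mm across from 13 to 24 mm above the underside, 28 mm high in all, foot 22 mm across. Origin: centre of its underside on the table, z up.
- bar_handle: Look-alike, leave alone: straight flat steel bar handle, bar 116 (x) x 14 (y) x 10 mm with square ends, on two square posts, 36 mm high. Origin: centre of its underside on the table, z up.
- butt_hinge: Look-alike, leave alone: opened flat steel butt hinge, 76 (x) x 56 (y) mm, leaves 4 mm thick, knuckle along x 10 mm high. Origin: centre of its underside on the table, z up.
- long_catch: Look-alike, leave alone: long white plastic catch, as the short one but 92 mm long (x); 16 mm wide and high, ears at mid-length 34 mm across. Origin: centre of its underside on the table, z up.
- square_knob: Look-alike, leave alone: square steel knob, head 38 x 38 mm, 28 mm high. Origin: centre of its underside on the table, z up.
Not all that is in view belongs to the job. Leave any blue or pink look-alike of the short_catch alone.

How it is judged (in metres and radians):
At the end, for the whole second after the job is handed in: Bow handle in the long bay, cup hinge in the widest short bay, short catch in the middle one, round knob in the narrowest: each between its bay's walls, underside within 6 mm of the bay floor, upright within 0.2 rad, released, at rest; each look-alike within 20 mm of where it started (x of bow_handle in the frame of tray between -0.065 and 0.065 m and y of bow_handle in the frame of tray between -0.086 and -0.03 m and height (world z) of each of bow_handle, cup_hinge, short_catch, round_knob below 0.01 m and angle between each of bow_handle, cup_hinge, short_catch, round_knob's own z axis and vertical below 0.2 rad and linear speed of each of bow_handle, cup_hinge, short_catch, round_knob below 0.02 m/s and angular speed of each of bow_handle, cup_hinge, short_catch, round_knob below 0.2 rad/s and contact force between each of bow_handle, cup_hinge, short_catch, round_knob and the fingers below 0.1 N and x of cup_hinge in the frame of tray between -0.104 and -0.026 m and y of cup_hinge in the frame of tray between -0.01 and 0.08 m and x of short_catch in the frame of tray between -0.01 and 0.048 m and y of short_catch in the frame of tray between -0.012 and 0.082 m and x of round_knob in the frame of tray between 0.064 and 0.104 m and y of round_knob in the frame of tray between -0.012 and 0.082 m and distance of each of bar_handle, butt_hinge, long_catch, square_knob from where it was at the start of the episode below 0.02 m); the robot touches nothing.
It fails at once if a look-alike (bar handle) was shifted by more than 20 mm (distance of bar_handle from where it was at the start of the episode above 0.02 m).
It fails at once if a look-alike (butt hinge) was shifted by more than 20 mm (distance of butt_hinge from where it was at the start of the episode above 0.02 m).
It fails at once if a look-alike (long catch) was shifted by more than 20 mm (distance of long_catch from where it was at the start of the episode above 0.02 m).
It fails at once if a look-alike (square knob) was shifted by more than 20 mm (distance of square_knob from where it was at the start of the episode above 0.02 m).
It also fails if it takes over 96 s, if anything falls off the work surface, if the arm or the gripper's body presses on something with over 40 N, if the wrist force passes 120 N, or if a joint passes its speed limit or range.

## Working session

There is one attempt and no reset: what is moved stays moved. The work goes in short steps, Python scripts to look and compute and a tool call to move; the robot and the scene stay as the last step left them, time stands still between calls to the robot, and variables do not carry over. Pictures are saved under pics/ and viewed, at most 14 in all, crops included, and the job is handed in when it is done.

Besides the shell and the picture viewer there is one more tool, called in YAML: its name, and indented under it one key for each argument. apply_moves: Moves the arm, as the interface text tells. Its arguments: {"type":"object","properties":{"series":{"type":"array"},"squeeze":{"type":"number"}},"required":["series"]}

```bash
mkdir -p pics
python3 - <<'E'
from cell import monitor, eyes, env, models
import cv2
s=monitor.state(); print(s)
for n in ("top","scene"):
    cv2.imwrite(f"pics/{n}0.png",eyes.camera(n)); print(n,eyes.camera_model(n))
print(eyes.camera_model("wrist"))
E
```

```text
{'time': 0.0, 'joints': array([ 7.60879877e+01,  1.83513366e+01,  8.97071173e+01, -1.44005154e-04,
        7.20446472e+01, -1.14713803e+00]), 'dq': array([-0.02583269, -0.04747469, -0.012965  , -0.06358278,  0.01730512,
       -0.03652319]), 'joint_torque': array([-2.99978376e-05, -4.15513730e+01, -2.34161568e+01,  4.47285004e-05,
        8.31925368e-03,  3.15126655e-06]), 'tcp_pos': array([126.94161241, 560.31397539, 230.48050004]), 'orientation': array([[-9.75285158e-01,  2.20949486e-01, -4.30324159e-04],
       [ 2.20949902e-01,  9.75283594e-01, -1.74724168e-03],
       [ 3.36359419e-05, -1.79913896e-03, -9.99998381e-01]]), 'force': array([-0.98960043,  0.55089262,  0.48619409]), 'wrist_torque': array([-0.03649936,  0.0085198 , -0.03021344]), 'grasp_force': 0.0, 'opening': 0.9980383699391745}
top {'fov_y': 48.87882497117236, 'cx': 314.29391053110004, 'cy': 242.08320425946087, 'R': array([[ 0.02892384, -0.99947961,  0.01427973],
       [-0.99813043, -0.02964841, -0.05344741],
       [ 0.05384297, -0.01270713, -0.99846856]]), 't': array([ -65.81253718,  477.35102922, 1249.22914855])}
scene {'fov_y': 55.66397662137597, 'cx': 311.33343766849504, 'cy': 233.98058540279192, 'R': array([[ 0.64432557,  0.76474521, -0.00305431],
       [ 0.56863931, -0.48176216, -0.66674924],
       [-0.51136474,  0.42786679, -0.74527587]]), 't': array([-261.73642352, -265.75284876, 1256.9096078 ])}
{'fov_y': 65.70646984690485, 'cx': 321.8750505174187, 'cy': 244.45377501000252, 'R': array([[ 0.22132937,  0.97519762, -0.00170537],
       [ 0.92597111, -0.20960776,  0.31407338],
       [ 0.30592616, -0.07109278, -0.94939718]]), 't': array([-573.99652931,  -39.42558204,  379.52204625])}
```

View pics/top0.png

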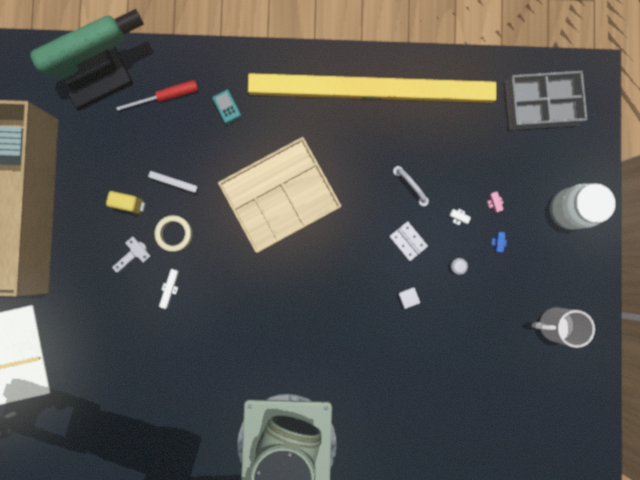

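View pics/scene0.png

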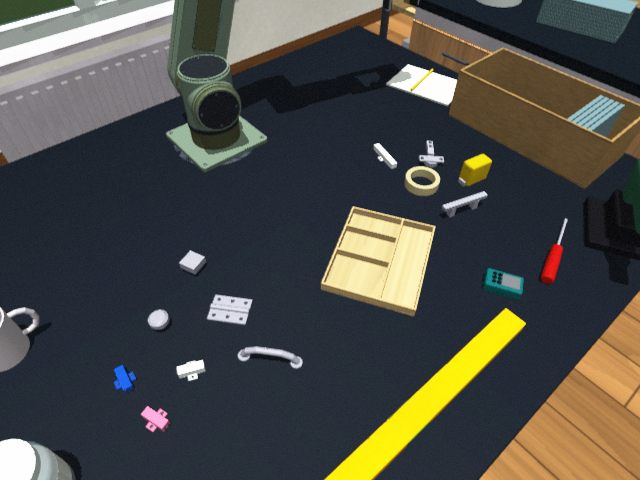

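The top view shows, by pixel:
- Handles: the arched bow handle is at (411,186). The straight bar at (173,181) is a look-alike.
- Hinges: the cup hinge is at (131,254). The flat butt hinge at (409,241) is a look-alike.
- Catches: the short white catch is at (460,216). The long white one at (169,289) and the pink and blue ones at (496,202) and (500,242) stay where they are.
- Knobs: the round knob is at (459,267). The square one at (409,298) stays.
- Tray: it is centred near (280,195).

I'll confirm these in one enlarged crop.

```bash
cat > h.py <<'E'
import numpy as np, cv2
from cell import monitor, eyes, env, models
def K(m): return 240/np.tan(np.radians(m["fov_y"]/2))
def ray(m,p,z,fish=False):
    f=K(m); d=(np.array(p,float)-[m["cx"],m["cy"]])/f
    if fish:
        r=np.hypot(*d); v=np.array([*(d/max(r,1e-9)*np.sin(r)),np.cos(r)])
    else: v=np.array([*d,1.])
    R=np.array(m["R"]); c=-R.T@m["t"]; w=R.T@v
    return c+w*(z-c[2])/w[2]
def proj(m,X,fish=False):
    Xc=np.asarray(X,float)@np.array(m["R"]).T+m["t"]
    if fish:
        r=np.hypot(Xc[...,0],Xc[...,1]); k=np.arctan2(r,Xc[...,2])/np.maximum(r,1e-9)
        return Xc[...,:2]*k[...,None]*K(m)+[m["cx"],m["cy"]]
    return Xc[...,:2]/Xc[...,2:]*K(m)+[m["cx"],m["cy"]]
E
python3 - <<'E'
from h import *
im=cv2.imread("pics/top0.png"); m=eyes.camera_model("top")
a=cv2.resize(im[150:315,375:515],None,fx=3,fy=3,interpolation=3)
b=cv2.resize(im[135:255,215:345],None,fx=3,fy=3,interpolation=3)
c=cv2.resize(im[225:310,105:195],None,fx=3,fy=3,interpolation=3)
o=np.zeros((620 if 0 else 600,800,3),np.uint8)
o[:495,:420]=a; o[:340,420-0:800]=b[:340,:380]; o[342:342+255,430:700]=c
cv2.imwrite("pics/crop0.png",o)
eyes.camera("top")
for l in ("tray","bow_handle","cup_hinge","short_catch","round_knob"):
    for d in models.outline_of("top",l)[:6]:
        p=d["pixels"]; ys,xs=np.nonzero(p); c=[xs.mean(),ys.mean()]
        r=cv2.minAreaRect(np.c_[xs,ys].astype(np.float32))
        print(l,round(d["score"],2),np.round(c,1),np.round(r[1],1),round(r[2],1),ray(m,c,10).round(0))
E
```

```text
tray 0.58 [279.3 194.9] [81.7 98.3] 61.7 [590.  36.  10.]
bow_handle 0.65 [411.7 185. ] [48.4 10.5] 50.2 [ 624. -283.   10.]
cup_hinge 0.62 [132.6 254.1] [26.  36.7] 27.5 [438. 380.  10.]
short_catch 0.72 [459.2 216.6] [13. 19.] 90.0 [ 551. -399.   10.]
short_catch 0.69 [499.2 241.9] [20. 13.] 90.0 [ 493. -497.   10.]
short_catch 0.67 [495.7 203. ] [17.  12.7] 45.0 [ 587. -488.   10.]
short_catch 0.34 [132.  254.6] [25.  37.6] 31.0 [437. 381.  10.]
round_knob 0.69 [458.9 266.3] [15. 16.] 90.0 [ 431. -400.   10.]
```

View pics/crop0.png

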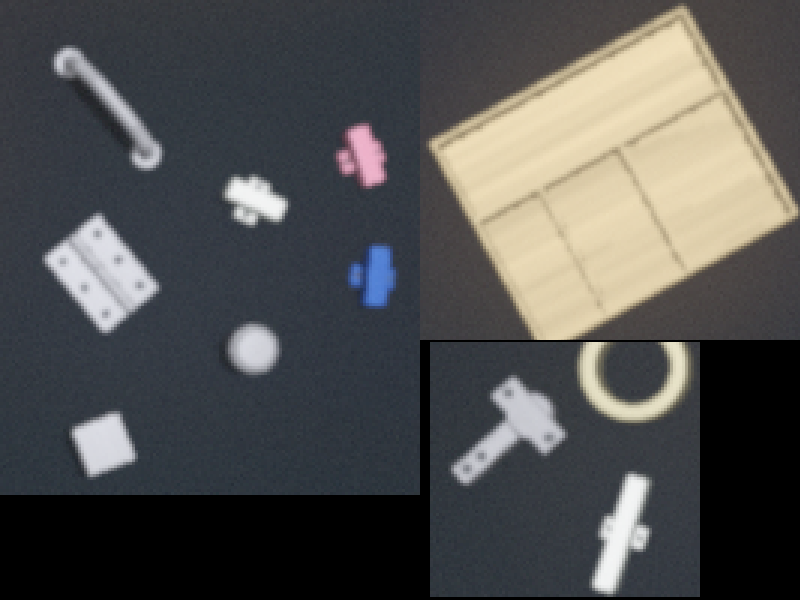

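The enlarged crop confirms it: bow handle with round feet at (398,171) and (424,201), short white catch at (460,216), round knob at (459,267), hinge with round cup at (131,254). In the tray, the wide bay is on the right, the narrow one on the left, and the long one along the upper side. Next I fit the poses.

```bash
cat > fit.py <<'E'
from h import *
from scipy.optimize import minimize
def box(x0,x1,y0,y1,z0,z1): return np.array([[x,y,z] for x in(x0,x1) for y in(y0,y1) for z in(z0,z1)],float)
def cyl(x,y,r,z0,z1):
    t=np.linspace(0,2*np.pi,24,endpoint=False); return np.array([[x+r*np.cos(a),y+r*np.sin(a),z] for a in t for z in(z0,z1)])
M={"tray":[box(-115,115,-95,95,0,22)],
"bow_handle":[cyl(-48,0,11,0,4),cyl(48,0,11,0,4),box(-22,22,-6,6,26,34),np.r_[box(-52,-46,-5,5,4,8),box(-24,-22,-6,6,26,34)],np.r_[box(46,52,-5,5,4,8),box(22,24,-6,6,26,34)]],
"cup_hinge":[box(-20,36,-8,8,0,18),cyl(-36,0,17.5,0,12),box(-47,-25,-31,31,12,15)],
"short_catch":[box(-23,23,-8,8,0,16),box(-8,8,-17,17,0,3)],
"round_knob":[cyl(0,0,19,13,24),cyl(0,0,11,0,28)]}
def render(m,n,q,fish=False,S=4):
    a=np.radians(q[2]*1.0); c,s=np.cos(a),np.sin(a); I=np.zeros((480*S,640*S),np.uint8)
    for P in M[n]:
        X=np.c_[q[0]+c*P[:,0]-s*P[:,1],q[1]+s*P[:,0]+c*P[:,1],P[:,2]]
        p=((proj(m,X,fish)+.5)*S-.5)
        cv2.fillConvexPoly(I,cv2.convexHull((p*16).round().astype(np.int32)),255,shift=4)
    return cv2.resize(I,(640,480),interpolation=cv2.INTER_AREA).astype(float)/255
def fit(m,n,img,q0,fish=False,bg=None):
    g=cv2.GaussianBlur(img.max(2).astype(float),(0,0),.6)
    r=render(m,n,q0,fish)>0; b=cv2.dilate(r.astype(np.uint8),np.ones((15,15)))>0
    bg=np.percentile(g[b&~r],30); fg=np.median(g[r]); t=np.clip((g-bg-.12*(fg-bg))/(.75*(fg-bg)),0,1)
    f=lambda q:((cv2.GaussianBlur(render(m,n,q,fish),(0,0),.8)-t)[b]**2).sum()
    s=np.array(q0,float); sim=np.array([s,s+[8,0,0],s+[0,8,0],s+[0,0,6]])
    o=minimize(f,s,method="Nelder-Mead",options=dict(initial_simplex=sim,xatol=.1,fatol=.01))
    return o.x,o.fun/r.sum()
E
python3 - <<'E'
from fit import *
im=cv2.imread("pics/top0.png"); m=eyes.camera_model("top")
I={"tray":(590,36,117.6),"bow_handle":(624,-283,40),"cup_hinge":(438,380,134),"short_catch":(551,-399,68),"round_knob":(431,-400,0)}
for n,q in I.items():
    x,e=fit(m,n,im,q); print(n,x.round(1),round(e,3))
    if n=="tray": T=x
a=np.radians(T[2]); R=np.array([[np.cos(a),-np.sin(a)],[np.sin(a),np.cos(a)]])
for n,p in dict(bow=(0,-58),hinge=(-65,26),catch=(19,35),knob=(84,35)).items(): print(n,(T[:2]+R@p).round(1))
# checks: a few known tray points -> pixels
P=np.array([[x,-23,22] for x in(-113,113)]+[[-17,93,22],[55,93,22],[-17,-23,22],[55,-23,22]],float)
X=np.c_[(P[:,:2]@R.T)+T[:2],P[:,2]]; p=proj(m,X)
b=im.copy(); b=cv2.resize(b[130:260,205:350],None,fx=4,fy=4,interpolation=3)
for u in p: cv2.circle(b,tuple(((u-[205,130]+.5)*4).astype(int)),3,(0,0,255),1)
cv2.imwrite("pics/traychk.png",b)
E
```

```text
tray [591.3  35.3 120.4] 0.003
bow_handle [ 624.6 -282.2   41.4] 0.05
cup_hinge [426.1 394.5 133. ] 0.202
short_catch [ 552.9 -401.6   66.1] 0.02
round_knob [ 432.6 -398.8    1.4] 0.012
bow [641.3  64.6]
hinge [601.7 -34. ]
catch [551.4  34. ]
knob [518.6  90. ]
```

View pics/traychk.png

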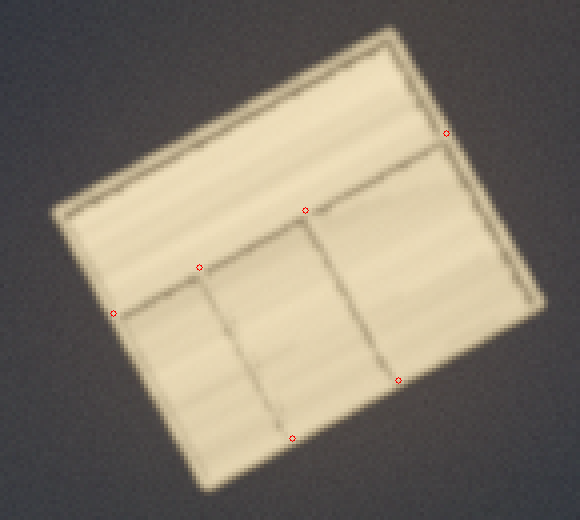

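The red checks sit on the divider tops, so the tray pose is good. I refit the hinge from a better start.

Run:
```python
from fit import *
im=cv2.imread("pics/top0.png"); m=eyes.camera_model("top")
c=ray(m,(126.5,257.5),10); print(c)
for h in (122,130,138):
    x,e=fit(m,"cup_hinge",im,(c[0],c[1],h)); print(x.round(1),round(e,3))
v=im[235:275,105:155]; v=cv2.resize(v,None,fx=8,fy=8,interpolation=3)
k=(render(m,"cup_hinge",x)>.5).astype(np.uint8)[235:275,105:155]
k=cv2.resize(k,None,fx=8,fy=8,interpolation=0); cs,_=cv2.findContours(k,0,1); cv2.drawContours(v,cs,-1,(0,0,255),1)
cv2.imwrite("pics/hin.png",v)
```

```text
[429.23092839 394.05760686  10.        ]
[426.1 394.9 133.1] 0.014
[425.9 395.  133.6] 0.013
[426.1 394.8 133. ] 0.013
```

View pics/hin.png

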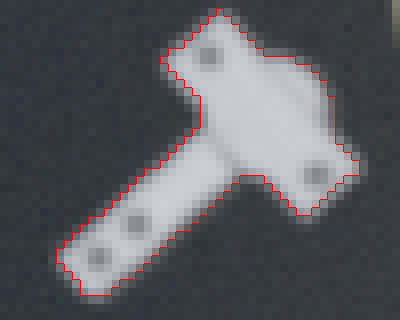

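```bash
cat > plan.py <<'E'
import json,sys,numpy as np
from scipy.spatial.transform import Rotation as Q
# pose file: commanded x,y,z,psi (world heading of tool y); tool x = psi+90, z down
def R(p): a=np.radians(p); return np.array([[-np.sin(a),np.cos(a),0],[np.cos(a),np.sin(a),0],[0,0,-1]])
def plan(wps,start=None):
    p=np.array(start if start is not None else json.load(open("pose.json")),float)
    for w in wps:
        w=np.array(w,float); n=max(1,int(np.ceil(max(np.linalg.norm(w[:3]-p[:3])/165,abs(w[3]-p[3])/30))))
        for k in range(n):
            q=p+(w-p)/(n-k)
            d=(R(p[3]).T@(q[:3]-p[:3])/600).round(3); t=round(-(q[3]-p[3])/90,3)
            p=np.r_[p[:3]+R(p[3])@d*600,p[3]-t*90]
            print(*d,"|",t,"  ->",p.round(1))
    json.dump(list(p),open("pose.json","w"))
E
python3 - <<'E'
from plan import *
plan([(419.2,402.3,90,43),(419.2,402.3,4,43)],(127.05,560.8,231.34,77.235))
E
```

```text
-0.178 -0.05 0.079 | 0.127   -> [224.6 507.9 183.9  65.8]
-0.184 -0.014 0.078 | 0.127   -> [321.8 455.  137.1  54.4]
-0.183 0.023 0.079 | 0.126   -> [419.1 402.3  89.7  43. ]
-0.0 0.0 0.143 | 0.0   -> [419.1 402.3   3.9  43. ]
```

apply_moves:
  series: [1, -0.178, -0.05, 0.079, 0, 0, 0.127, 1, -0.178, -0.05, 0.079, 0, 0, 0.127, 1, -0.178, -0.05, 0.079, 0, 0, 0.127, 1, -0.178, -0.05, 0.079, 0, 0, 0.127, 1, -0.178, -0.05, 0.079, 0, 0, 0.127]
  squeeze: 50

```text
time: 0.82
tcp_pos: [225.5, 506.9, 183.2]
orientation: [[-0.911, 0.413, -0.001], [0.413, 0.911, -0.001], [0.0, -0.002, -1.0]]
force: [-0.5, 0.1, -0.1]
opening: 0.999
grasp_force: 0.0
```

apply_moves:
  series: [1, -0.184, -0.014, 0.078, 0, 0, 0.127, 1, -0.184, -0.014, 0.078, 0, 0, 0.127, 1, -0.184, -0.014, 0.078, 0, 0, 0.127, 1, -0.184, -0.014, 0.078, 0, 0, 0.127, 1, -0.184, -0.014, 0.078, 0, 0, 0.127]

```text
time: 1.23
tcp_pos: [322.1, 455.3, 137.0]
orientation: [[-0.812, 0.584, -0.001], [0.584, 0.812, 0.0], [0.001, -0.0, -1.0]]
force: [0.2, 0.6, -0.3]
opening: 0.999
grasp_force: 0.0
```

apply_moves:
  series: [1, -0.183, 0.023, 0.079, 0, 0, 0.126, 1, -0.183, 0.023, 0.079, 0, 0, 0.126, 1, -0.183, 0.023, 0.079, 0, 0, 0.126, 1, -0.183, 0.023, 0.079, 0, 0, 0.126, 1, -0.183, 0.023, 0.079, 0, 0, 0.126]

```text
time: 1.65
tcp_pos: [419.1, 403.3, 89.9]
orientation: [[-0.682, 0.731, -0.0], [0.731, 0.682, 0.001], [0.001, 0.0, -1.0]]
force: [-0.5, 0.0, -0.6]
opening: 1.0
grasp_force: 0.0
```

Run:
```python
from fit import *
m=eyes.camera_model("wrist"); im=eyes.camera("wrist"); s=monitor.state()
print(fit(m,"cup_hinge",im,(426,395,133),True))
k=(render(m,"cup_hinge",(426,395,133),True)>.5).astype(np.uint8); cs,_=cv2.findContours(k,0,1); cv2.drawContours(im,cs,-1,(0,0,255),1)
cv2.imwrite("pics/w1.png",im)
```

```text
(array([424.82270951, 393.90176803, 134.09329172]), np.float64(0.045542933359159384))
```

View pics/w1.png

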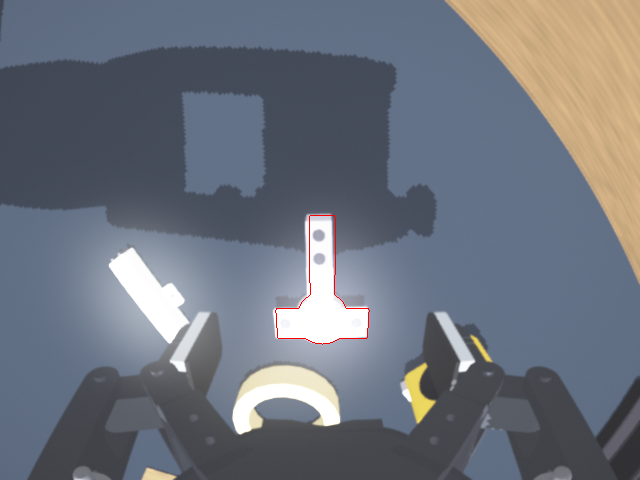

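The wrist view shows the hinge at (321,280) inside its predicted outline, within 2 mm. The fingers are clear of the long catch and the tape. I go down and grip.

apply_moves:
  series: [1, 0, 0, 0.143, 0, 0, 0, 1, 0, 0, 0.143, 0, 0, 0, 1, 0, 0, 0.143, 0, 0, 0, 1, 0, 0, 0.143, 0, 0, 0, 1, 0, 0, 0.143, 0, 0, 0]

```text
time: 2.12
tcp_pos: [419.2, 404.3, 6.0]
orientation: [[-0.684, 0.73, 0.002], [0.73, 0.684, 0.002], [0.0, 0.003, -1.0]]
force: [0.1, 0.1, 0.3]
opening: 0.996
grasp_force: 0.0
```

apply_moves:
  series: [-1, 0, 0, 0, 0, 0, 0, -1, 0, 0, 0, 0, 0, 0, -1, 0, 0, 0, 0, 0, 0, -1, 0, 0, 0, 0, 0, 0, -1, 0, 0, 0, 0, 0, 0]

```text
time: 2.53
tcp_pos: [419.4, 402.5, 4.7]
orientation: [[-0.682, 0.731, 0.001], [0.731, 0.682, 0.001], [0.0, 0.001, -1.0]]
force: [-0.5, 0.2, -0.2]
opening: 0.295
grasp_force: 0.0
```

apply_moves:
  series: [-1, 0, 0, 0, 0, 0, 0, -1, 0, 0, 0, 0, 0, 0, -1, 0, 0, 0, 0, 0, 0, -1, 0, 0, 0, 0, 0, 0, -1, 0, 0, 0, 0, 0, 0]

```text
time: 2.95
tcp_pos: [419.5, 402.5, 4.6]
orientation: [[-0.682, 0.731, 0.001], [0.731, 0.682, 0.001], [0.0, 0.001, -1.0]]
force: [-0.5, -0.2, 5.2]
opening: 0.17
grasp_force: 51.4
```

Run:
```python
from plan import *
T=(591.3,35.3,120.4); a=np.radians(T[2])
def tr(x,y): return T[0]+np.cos(a)*x-np.sin(a)*y, T[1]+np.sin(a)*x+np.cos(a)*y
print(tr(-65,54))
X=tr(-65,54)
plan([(419.1,402.3,90,43),(*X,90,120.4),(*X,9,120.4)])
```

```text
(np.float64(577.6164565306836), np.float64(-48.08921176101459))
0.0 -0.0 -0.143 | 0.0   -> [419.1 402.3  89.7  43. ]
-0.243 -0.106 -0.0 | -0.287   -> [472.1 252.3  89.7  68.9]
-0.172 -0.202 -0.0 | -0.286   -> [524.7 102.1  89.7  94.6]
-0.068 -0.257 -0.0 | -0.287   -> [577.7 -48.4  89.7 120.4]
-0.0 0.001 0.135 | 0.0   -> [577.4 -47.8   8.7 120.4]
```

apply_moves:
  series: [-1, 0, 0, -0.143, 0, 0, 0, -1, 0, 0, -0.143, 0, 0, 0, -1, 0, 0, -0.143, 0, 0, 0, -1, 0, 0, -0.143, 0, 0, 0, -1, 0, 0, -0.143, 0, 0, 0]

```text
time: 3.37
tcp_pos: [418.7, 401.8, 89.2]
orientation: [[-0.682, 0.731, -0.001], [0.731, 0.682, -0.001], [0.0, -0.001, -1.0]]
force: [0.7, 0.2, -2.0]
opening: 0.169
grasp_force: 50.7
```

apply_moves:
  series: [-1, -0.243, -0.106, 0, 0, 0, -0.287, -1, -0.243, -0.106, 0, 0, 0, -0.287, -1, -0.243, -0.106, 0, 0, 0, -0.287, -1, -0.243, -0.106, 0, 0, 0, -0.287, -1, -0.243, -0.106, 0, 0, 0, -0.287]

```text
time: 3.78
tcp_pos: [472.0, 245.8, 87.4]
orientation: [[-0.932, 0.362, -0.005], [0.362, 0.932, -0.005], [0.002, -0.006, -1.0]]
force: [-0.4, 0.2, -1.6]
opening: 0.174
grasp_force: 50.6
```

apply_moves:
  series: [-1, -0.172, -0.202, 0, 0, 0, -0.286, -1, -0.172, -0.202, 0, 0, 0, -0.286, -1, -0.172, -0.202, 0, 0, 0, -0.286, -1, -0.172, -0.202, 0, 0, 0, -0.286, -1, -0.172, -0.202, 0, 0, 0, -0.286]

```text
time: 4.2
tcp_pos: [525.1, 97.4, 87.8]
orientation: [[-0.997, -0.079, -0.003], [-0.079, 0.997, -0.002], [0.003, -0.002, -1.0]]
force: [0.2, -0.4, -1.1]
opening: 0.171
grasp_force: 50.6
```

apply_moves:
  series: [-1, -0.068, -0.257, 0, 0, 0, -0.287, -1, -0.068, -0.257, 0, 0, 0, -0.287, -1, -0.068, -0.257, 0, 0, 0, -0.287, -1, -0.068, -0.257, 0, 0, 0, -0.287, -1, -0.068, -0.257, 0, 0, 0, -0.287]

```text
time: 4.62
tcp_pos: [579.4, -53.5, 88.0]
orientation: [[-0.863, -0.504, -0.0], [-0.504, 0.863, -0.002], [0.001, -0.002, -1.0]]
force: [1.3, 0.8, -1.1]
opening: 0.171
grasp_force: 50.6
```

Run:
```python
from h import *
m=eyes.camera_model("wrist"); im=eyes.camera("wrist"); print(monitor.state()["tcp_pos"],monitor.state()["opening"])
cv2.imwrite("pics/w2.png",im)
```

```text
[578.02288538 -51.07619746  87.76619763] 0.1691513719494723
```

View pics/w2.png

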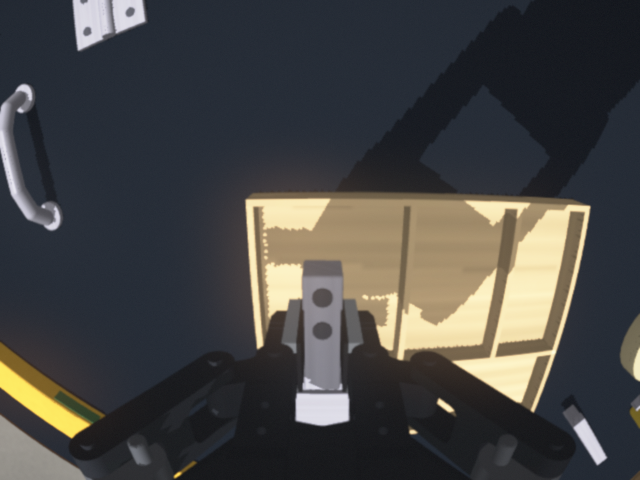

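The hinge is held straight, its arm at (322,330), lined up over the wide bay. I lower it and let go.

apply_moves:
  series: [-1, 0, 0.001, 0.04, 0, 0, 0, -1, 0, 0.001, 0.08, 0, 0, 0, -1, 0, 0.001, 0.115, 0, 0, 0, -1, 0, 0.001, 0.135, 0, 0, 0, -1, 0, 0.001, 0.135, 0, 0, 0]

```text
time: 5.08
tcp_pos: [575.5, -45.8, 7.0]
orientation: [[-0.863, -0.505, -0.005], [-0.505, 0.863, 0.001], [0.004, 0.003, -1.0]]
force: [-0.6, 0.1, 0.2]
opening: 0.17
grasp_force: 54.6
```

apply_moves:
  series: [-1, 0, 0, 0, 0, 0, 0, -1, 0, 0, 0, 0, 0, 0, -0.1, 0, 0, 0, 0, 0, 0, -0.1, 0, 0, 0, 0, 0, 0, -0.1, 0, 0, 0, 0, 0, 0]

```text
time: 5.5
tcp_pos: [577.4, -47.5, 8.7]
orientation: [[-0.862, -0.506, 0.0], [-0.506, 0.862, 0.0], [-0.0, 0.0, -1.0]]
force: [0.6, -0.9, -0.0]
opening: 0.454
grasp_force: 0.0
```

Run:
```python
from plan import *
# lift, then to short catch at (552.9,-401.6), psi -23.9
plan([(577.4,-47.8,100,120.4),(553,-401.5,90,-23.9),(553,-401.5,6,-23.9)])
```

```text
0.0 0.0 -0.152 | 0.0   -> [577.4 -47.8  99.9 120.4]
0.067 -0.098 0.003 | 0.321   -> [ 572.6 -118.9   98.1   91.5]
0.011 -0.117 0.003 | 0.321   -> [ 567.9 -189.3   96.3   62.7]
-0.047 -0.109 0.004 | 0.321   -> [ 562.9 -260.3   93.9   33.8]
-0.093 -0.072 0.003 | 0.32   -> [ 558.  -330.7   92.1    5. ]
-0.117 -0.018 0.004 | 0.321   -> [ 553.3 -401.6   89.7  -23.9]
-0.0 -0.0 0.14 | -0.0   -> [ 553.3 -401.6    5.7  -23.9]
```

apply_moves:
  series: [-0.1, 0, 0, -0.152, 0, 0, 0, -0.1, 0, 0, -0.152, 0, 0, 0, -0.1, 0, 0, -0.152, 0, 0, 0, -0.1, 0, 0, -0.152, 0, 0, 0, -0.1, 0, 0, -0.152, 0, 0, 0]

```text
time: 5.92
tcp_pos: [577.3, -47.8, 100.1]
orientation: [[-0.862, -0.506, 0.001], [-0.506, 0.862, 0.0], [-0.001, -0.0, -1.0]]
force: [0.0, 0.5, -0.7]
opening: 0.45
grasp_force: 0.0
```

apply_moves:
  series: [1, 0.067, -0.098, 0.003, 0, 0, 0.321, 1, 0.067, -0.098, 0.003, 0, 0, 0.321, 1, 0.067, -0.098, 0.003, 0, 0, 0.321, 1, 0.067, -0.098, 0.003, 0, 0, 0.321, 1, 0.067, -0.098, 0.003, 0, 0, 0.321]

```text
time: 6.33
tcp_pos: [571.0, -119.2, 95.7]
orientation: [[-1.0, -0.023, -0.004], [-0.023, 1.0, 0.001], [0.004, 0.001, -1.0]]
force: [0.4, 0.2, -0.7]
opening: 1.003
grasp_force: 0.0
```

apply_moves:
  series: [1, 0.011, -0.117, 0.003, 0, 0, 0.321, 1, 0.011, -0.117, 0.003, 0, 0, 0.321, 1, 0.011, -0.117, 0.003, 0, 0, 0.321, 1, 0.011, -0.117, 0.003, 0, 0, 0.321, 1, 0.011, -0.117, 0.003, 0, 0, 0.321]

```text
time: 6.75
tcp_pos: [566.8, -189.2, 94.6]
orientation: [[-0.888, 0.459, -0.003], [0.459, 0.888, 0.001], [0.003, -0.0, -1.0]]
force: [0.1, 0.5, 0.4]
opening: 0.998
grasp_force: 0.0
```

apply_moves:
  series: [1, -0.047, -0.109, 0.004, 0, 0, 0.321, 1, -0.047, -0.109, 0.004, 0, 0, 0.321, 1, -0.047, -0.109, 0.004, 0, 0, 0.321, 1, -0.047, -0.109, 0.004, 0, 0, 0.321, 1, -0.047, -0.109, 0.004, 0, 0, 0.321]

```text
time: 7.17
tcp_pos: [562.3, -260.0, 92.6]
orientation: [[-0.558, 0.83, -0.002], [0.83, 0.558, 0.001], [0.002, -0.001, -1.0]]
force: [-0.5, 0.6, 0.3]
opening: 1.0
grasp_force: 0.0
```

apply_moves:
  series: [1, -0.093, -0.072, 0.003, 0, 0, 0.32, 1, -0.093, -0.072, 0.003, 0, 0, 0.32, 1, -0.093, -0.072, 0.003, 0, 0, 0.32, 1, -0.093, -0.072, 0.003, 0, 0, 0.32, 1, -0.093, -0.072, 0.003, 0, 0, 0.32]

```text
time: 7.58
tcp_pos: [557.7, -330.3, 91.2]
orientation: [[-0.091, 0.996, -0.001], [0.996, 0.091, 0.001], [0.001, -0.001, -1.0]]
force: [0.0, 0.3, -0.7]
opening: 0.997
grasp_force: 0.0
```

apply_moves:
  series: [1, -0.117, -0.018, 0.004, 0, 0, 0.321, 1, -0.117, -0.018, 0.004, 0, 0, 0.321, 1, -0.117, -0.018, 0.004, 0, 0, 0.321, 1, -0.117, -0.018, 0.004, 0, 0, 0.321, 1, -0.117, -0.018, 0.004, 0, 0, 0.321]

```text
time: 8.0
tcp_pos: [553.2, -401.1, 88.9]
orientation: [[0.401, 0.916, -0.001], [0.916, -0.401, 0.001], [0.0, -0.001, -1.0]]
force: [0.6, 0.6, 0.9]
opening: 0.999
grasp_force: 0.0
```

Run:
```python
from fit import *
m=eyes.camera_model("wrist"); im=eyes.camera("wrist"); print(monitor.state()["tcp_pos"])
print(fit(m,"short_catch",im,(553,-401.5,66.1),True))
m=eyes.camera_model("top"); t=eyes.camera("top"); cv2.imwrite("pics/top2.png",np.hstack([im[100:480,:640][:, 120:520],cv2.resize(t[130:257,210:343],(400,380),interpolation=3)]))
```

```text
[ 553.25297672 -400.79978913   89.08538084]
(array([ 552.06315952, -399.49473348,   66.80019076]), np.float64(0.02137326350106528))
```

View pics/top2.png

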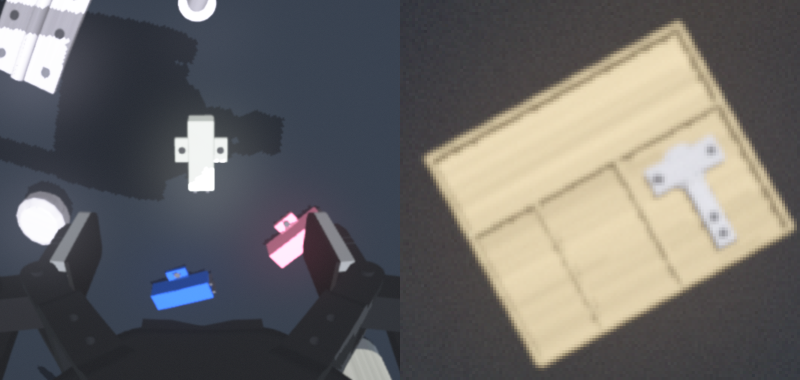

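The hinge lies flat in the wide bay. The white catch, at (200,150) in the left half, is centred between the fingers, and the pink and blue ones are clear. I grip it.

apply_moves:
  series: [1, 0, 0, 0.14, 0, 0, 0, 1, 0, 0, 0.14, 0, 0, 0, 1, 0, 0, 0.14, 0, 0, 0, 1, 0, 0, 0.14, 0, 0, 0, 1, 0, 0, 0.14, 0, 0, 0]

```text
time: 8.52
tcp_pos: [554.5, -401.9, 7.4]
orientation: [[0.403, 0.915, 0.002], [0.915, -0.403, -0.001], [-0.0, 0.002, -1.0]]
force: [0.8, 0.2, 0.6]
opening: 1.001
grasp_force: 0.0
```

apply_moves:
  series: [-1, 0, 0, 0, 0, 0, 0, -1, 0, 0, 0, 0, 0, 0, -1, 0, 0, 0, 0, 0, 0, -1, 0, 0, 0, 0, 0, 0, -1, 0, 0, 0, 0, 0, 0]
  squeeze: 35

```text
time: 8.93
tcp_pos: [553.6, -401.8, 6.6]
orientation: [[0.405, 0.914, 0.001], [0.914, -0.405, -0.001], [-0.0, 0.001, -1.0]]
force: [0.9, -0.3, -0.8]
opening: 0.302
grasp_force: 0.0
```

apply_moves:
  series: [-1, 0, 0, 0, 0, 0, 0, -1, 0, 0, 0, 0, 0, 0, -1, 0, 0, 0, 0, 0, 0, -1, 0, 0, 0, 0, 0, 0, -1, 0, 0, 0, 0, 0, 0]

```text
time: 9.35
tcp_pos: [553.6, -401.8, 6.3]
orientation: [[0.405, 0.914, 0.001], [0.914, -0.405, -0.001], [-0.0, 0.001, -1.0]]
force: [-0.2, -0.4, 5.9]
opening: 0.175
grasp_force: 35.4
```

```bash
cat >> plan.py <<'E'
T=(591.3,35.3,120.4); a=np.radians(T[2])
def tr(x,y): return T[0]+np.cos(a)*x-np.sin(a)*y, T[1]+np.sin(a)*x+np.cos(a)*y
E
python3 - <<'E'
from plan import *
X=tr(19,35)
plan([(553.3,-401.6,90,-23.9),(*X,90,30.4),(*X,11,30.4)])
E
```

```text
-0.0 0.0 -0.14 | -0.0   -> [ 553.3 -401.6   89.7  -23.9]
0.221 -0.099 -0.0 | -0.201   -> [ 552.8 -256.3   89.7   -5.8]
0.241 -0.026 -0.0 | -0.201   -> [ 551.9 -110.8   89.7   12.3]
0.236 0.05 -0.0 | -0.202   -> [551.2  33.9  89.7  30.4]
-0.0 0.0 0.131 | 0.0   -> [551.2  33.9  11.1  30.4]
```

apply_moves:
  series: [-1, 0, 0, -0.14, 0, 0, 0, -1, 0, 0, -0.14, 0, 0, 0, -1, 0, 0, -0.14, 0, 0, 0, -1, 0, 0, -0.14, 0, 0, 0, -1, 0, 0, -0.14, 0, 0, 0]

```text
time: 9.77
tcp_pos: [552.8, -401.2, 89.0]
orientation: [[0.406, 0.914, -0.001], [0.914, -0.406, 0.001], [0.0, -0.001, -1.0]]
force: [0.2, 0.1, -1.1]
opening: 0.176
grasp_force: 34.8
```

apply_moves:
  series: [-1, 0.221, -0.099, 0, 0, 0, -0.201, -1, 0.221, -0.099, 0, 0, 0, -0.201, -1, 0.221, -0.099, 0, 0, 0, -0.201, -1, 0.221, -0.099, 0, 0, 0, -0.201, -1, 0.221, -0.099, 0, 0, 0, -0.201]

```text
time: 10.18
tcp_pos: [550.8, -251.1, 87.3]
orientation: [[0.098, 0.995, -0.006], [0.995, -0.098, 0.004], [0.004, -0.006, -1.0]]
force: [-0.6, 0.1, -0.6]
opening: 0.177
grasp_force: 34.7
```

apply_moves:
  series: [-1, 0.241, -0.026, 0, 0, 0, -0.201, -1, 0.241, -0.026, 0, 0, 0, -0.201, -1, 0.241, -0.026, 0, 0, 0, -0.201, -1, 0.241, -0.026, 0, 0, 0, -0.201, -1, 0.241, -0.026, 0, 0, 0, -0.201]

```text
time: 10.6
tcp_pos: [550.6, -107.4, 88.0]
orientation: [[-0.216, 0.976, -0.004], [0.976, 0.216, 0.002], [0.003, -0.004, -1.0]]
force: [0.4, -0.4, 0.0]
opening: 0.178
grasp_force: 34.7
```

apply_moves:
  series: [-1, 0.236, 0.05, 0, 0, 0, -0.202, -1, 0.236, 0.05, 0, 0, 0, -0.202, -1, 0.236, 0.05, 0, 0, 0, -0.202, -1, 0.236, 0.05, 0, 0, 0, -0.202, -1, 0.236, 0.05, 0, 0, 0, -0.202]

```text
time: 11.02
tcp_pos: [551.0, 36.3, 88.4]
orientation: [[-0.509, 0.861, -0.002], [0.861, 0.509, 0.001], [0.001, -0.001, -1.0]]
force: [-0.2, 0.8, 0.4]
opening: 0.173
grasp_force: 34.7
```

Run:
```python
from h import *
im=eyes.camera("wrist"); print(monitor.state()["tcp_pos"],monitor.state()["opening"])
cv2.imwrite("pics/w3.png",im)
```

```text
[551.07401985  34.38720896  88.4952567 ] 0.17477284702053314
```

View pics/w3.png

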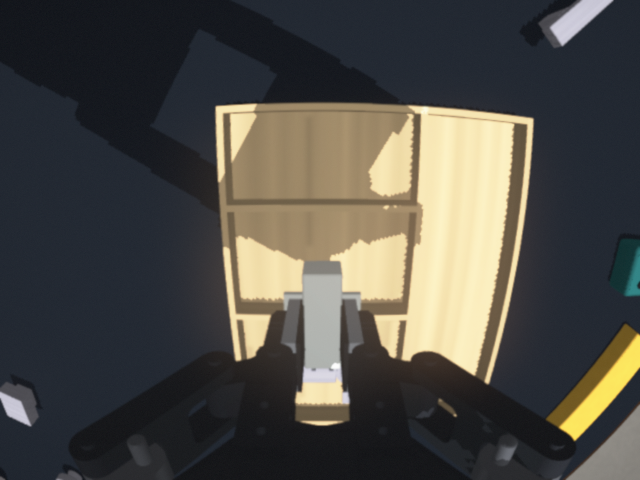

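The catch is held level and central, at (322,315), over the middle bay. I place it and plan the move to the knob.

apply_moves:
  series: [-1, 0, 0, 0.04, 0, 0, 0, -1, 0, 0, 0.08, 0, 0, 0, -1, 0, 0, 0.115, 0, 0, 0, -1, 0, 0, 0.131, 0, 0, 0, -1, 0, 0, 0.131, 0, 0, 0]

```text
time: 11.48
tcp_pos: [550.2, 31.7, 9.3]
orientation: [[-0.505, 0.863, -0.004], [0.863, 0.505, -0.001], [0.001, -0.004, -1.0]]
force: [-0.7, -0.2, 0.6]
opening: 0.174
grasp_force: 37.7
```

apply_moves:
  series: [-1, 0, 0, 0, 0, 0, 0, -1, 0, 0, 0, 0, 0, 0, -0.1, 0, 0, 0, 0, 0, 0, -0.1, 0, 0, 0, 0, 0, 0, -0.1, 0, 0, 0, 0, 0, 0]

```text
time: 11.9
tcp_pos: [551.5, 33.7, 11.4]
orientation: [[-0.506, 0.862, 0.001], [0.862, 0.506, 0.0], [-0.0, 0.001, -1.0]]
force: [0.2, 0.7, -0.1]
opening: 0.45
grasp_force: 0.0
```

Run:
```python
from plan import *
plan([(551.2,33.9,100,30.4),(432.6,-398.8,90,30.4),(432.6,-398.8,4,30.4)])
```

```text
0.0 -0.0 -0.148 | 0.0   -> [551.2  33.9  99.9  30.4]
-0.174 -0.179 0.006 | 0.0   -> [ 511.5 -110.5   96.3   30.4]
-0.174 -0.178 0.005 | 0.0   -> [ 472.3 -254.6   93.3   30.4]
-0.174 -0.179 0.006 | 0.0   -> [ 432.6 -399.1   89.7   30.4]
0.0 0.0 0.143 | 0.0   -> [ 432.6 -399.1    3.9   30.4]
```

apply_moves:
  series: [-0.1, 0, 0, -0.148, 0, 0, 0, -0.1, 0, 0, -0.148, 0, 0, 0, -0.1, 0, 0, -0.148, 0, 0, 0, -0.1, 0, 0, -0.148, 0, 0, 0, -0.1, 0, 0, -0.148, 0, 0, 0]

```text
time: 12.32
tcp_pos: [551.0, 34.0, 100.1]
orientation: [[-0.507, 0.862, 0.001], [0.862, 0.507, 0.0], [-0.0, 0.001, -1.0]]
force: [0.8, -0.9, -0.6]
opening: 0.451
grasp_force: 0.0
```

apply_moves:
  series: [1, -0.174, -0.179, 0.006, 0, 0, 0, 1, -0.174, -0.179, 0.006, 0, 0, 0, 1, -0.174, -0.179, 0.006, 0, 0, 0, 1, -0.174, -0.179, 0.006, 0, 0, 0, 1, -0.174, -0.179, 0.006, 0, 0, 0]

```text
time: 12.73
tcp_pos: [508.7, -113.9, 94.2]
orientation: [[-0.503, 0.864, -0.005], [0.864, 0.503, -0.0], [0.002, -0.004, -1.0]]
force: [-0.8, -0.2, -0.3]
opening: 1.0
grasp_force: 0.0
```

apply_moves:
  series: [1, -0.174, -0.178, 0.005, 0, 0, 0, 1, -0.174, -0.178, 0.005, 0, 0, 0, 1, -0.174, -0.178, 0.005, 0, 0, 0, 1, -0.174, -0.178, 0.005, 0, 0, 0, 1, -0.174, -0.178, 0.005, 0, 0, 0]

```text
time: 13.15
tcp_pos: [470.8, -257.7, 91.5]
orientation: [[-0.503, 0.864, -0.002], [0.864, 0.503, 0.0], [0.001, -0.002, -1.0]]
force: [0.4, 0.2, -0.5]
opening: 1.003
grasp_force: 0.0
```

apply_moves:
  series: [1, -0.174, -0.179, 0.006, 0, 0, 0, 1, -0.174, -0.179, 0.006, 0, 0, 0, 1, -0.174, -0.179, 0.006, 0, 0, 0, 1, -0.174, -0.179, 0.006, 0, 0, 0, 1, -0.174, -0.179, 0.006, 0, 0, 0]

```text
time: 13.57
tcp_pos: [431.7, -402.1, 88.0]
orientation: [[-0.504, 0.864, -0.001], [0.864, 0.504, -0.0], [0.0, -0.001, -1.0]]
force: [0.3, -0.6, -0.3]
opening: 1.002
grasp_force: 0.0
```

Run:
```python
from fit import *
m=eyes.camera_model("wrist"); im=eyes.camera("wrist"); print(monitor.state()["tcp_pos"])
print(fit(m,"round_knob",im,(432.6,-398.8,0),True))
m=eyes.camera_model("top"); t=eyes.camera("top"); cv2.imwrite("pics/top3.png",np.hstack([im[100:480,:640][:, 120:520],cv2.resize(t[130:257,210:343],(400,380),interpolation=3)]))
```

```text
[ 431.98527116 -399.49915595   87.94363715]
(array([ 432.31452375, -396.95210047,    6.63996591]), np.float64(0.02952105928875695))
```

View pics/top3.png

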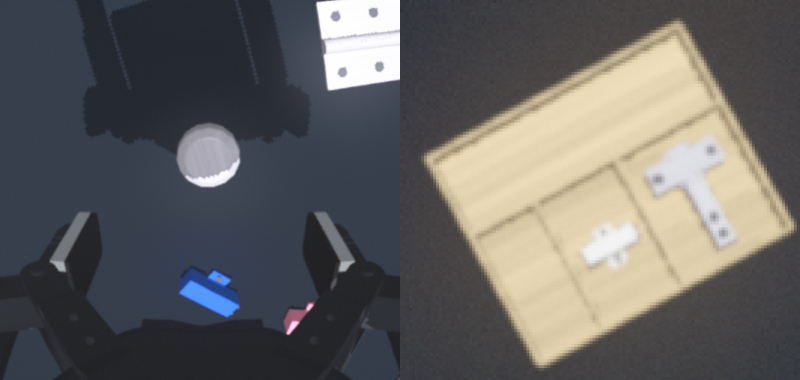

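The catch is flat in the middle bay. The knob, at (208,155) in the left half, is between the fingers, and the wrist view puts it about 2 mm farther in +y. I correct for that and grip.

apply_moves:
  series: [1, 0.002, 0.001, 0.143, 0, 0, 0, 1, 0.002, 0.001, 0.143, 0, 0, 0, 1, 0.002, 0.001, 0.143, 0, 0, 0, 1, 0.002, 0.001, 0.143, 0, 0, 0, 1, 0.002, 0.001, 0.143, 0, 0, 0]

```text
time: 14.08
tcp_pos: [433.6, -397.0, 4.9]
orientation: [[-0.508, 0.861, 0.001], [0.861, 0.508, -0.0], [-0.001, 0.0, -1.0]]
force: [0.4, -0.8, -0.4]
opening: 0.998
grasp_force: 0.0
```

apply_moves:
  series: [-1, 0, 0, 0, 0, 0, 0, -1, 0, 0, 0, 0, 0, 0, -1, 0, 0, 0, 0, 0, 0, -1, 0, 0, 0, 0, 0, 0, -1, 0, 0, 0, 0, 0, 0]
  squeeze: 50

```text
time: 14.5
tcp_pos: [433.0, -398.2, 5.5]
orientation: [[-0.506, 0.862, 0.002], [0.862, 0.506, -0.001], [-0.002, 0.001, -1.0]]
force: [-0.2, 1.8, 5.9]
opening: 0.422
grasp_force: 49.5
```

apply_moves:
  series: [-1, 0, 0, 0, 0, 0, 0, -1, 0, 0, 0, 0, 0, 0, -1, 0, 0, 0, 0, 0, 0, -1, 0, 0, 0, 0, 0, 0, -1, 0, 0, 0, 0, 0, 0]

```text
time: 14.92
tcp_pos: [433.0, -398.2, 5.5]
orientation: [[-0.506, 0.862, 0.002], [0.862, 0.506, -0.001], [-0.002, 0.001, -1.0]]
force: [-0.6, 1.0, 6.7]
opening: 0.419
grasp_force: 49.5
```

Run:
```python
from plan import *
X=tr(84,35)
plan([(432.7,-397.6,94,30.4),(*X,94,30.4),(*X,9,30.4)],(432.7,-397.6,3.9,30.4))
```

```text
0.0 0.0 -0.15 | -0.0   -> [ 432.7 -397.6   93.9   30.4]
0.157 0.134 -0.0 | -0.0   -> [ 454.4 -275.7   93.9   30.4]
0.157 0.134 -0.0 | -0.0   -> [ 476.1 -153.7   93.9   30.4]
0.157 0.133 -0.0 | -0.0   -> [497.2 -32.1  93.9  30.4]
0.158 0.134 -0.0 | -0.0   -> [518.6  90.3  93.9  30.4]
-0.0 -0.0 0.142 | -0.0   -> [518.6  90.3   8.7  30.4]
```

apply_moves:
  series: [-1, 0, 0, -0.15, 0, 0, 0, -1, 0, 0, -0.15, 0, 0, 0, -1, 0, 0, -0.15, 0, 0, 0, -1, 0, 0, -0.15, 0, 0, 0, -1, 0, 0, -0.15, 0, 0, 0]

```text
time: 15.33
tcp_pos: [432.2, -397.6, 94.1]
orientation: [[-0.506, 0.862, 0.0], [0.862, 0.506, -0.0], [-0.0, 0.0, -1.0]]
force: [-0.3, 0.0, -0.7]
opening: 0.416
grasp_force: 50.4
```

apply_moves:
  series: [-1, 0.157, 0.134, 0, 0, 0, 0, -1, 0.157, 0.134, 0, 0, 0, 0, -1, 0.157, 0.134, 0, 0, 0, 0, -1, 0.157, 0.134, 0, 0, 0, 0, -1, 0.157, 0.134, 0, 0, 0, 0]

```text
time: 15.75
tcp_pos: [453.1, -273.3, 92.0]
orientation: [[-0.51, 0.86, -0.004], [0.86, 0.51, 0.002], [0.004, -0.002, -1.0]]
force: [-0.1, -0.1, -0.8]
opening: 0.419
grasp_force: 50.4
```

apply_moves:
  series: [-1, 0.157, 0.134, 0, 0, 0, 0, -1, 0.157, 0.134, 0, 0, 0, 0, -1, 0.157, 0.134, 0, 0, 0, 0, -1, 0.157, 0.134, 0, 0, 0, 0, -1, 0.157, 0.134, 0, 0, 0, 0]

```text
time: 16.17
tcp_pos: [475.5, -153.2, 92.9]
orientation: [[-0.509, 0.861, -0.002], [0.861, 0.509, 0.0], [0.001, -0.001, -1.0]]
force: [0.2, 0.1, 0.7]
opening: 0.414
grasp_force: 50.4
```

apply_moves:
  series: [-1, 0.157, 0.133, 0, 0, 0, 0, -1, 0.157, 0.133, 0, 0, 0, 0, -1, 0.157, 0.133, 0, 0, 0, 0, -1, 0.157, 0.133, 0, 0, 0, 0, -1, 0.157, 0.133, 0, 0, 0, 0]

```text
time: 16.58
tcp_pos: [497.2, -32.5, 93.2]
orientation: [[-0.508, 0.861, -0.001], [0.861, 0.508, -0.001], [-0.0, -0.001, -1.0]]
force: [0.2, 0.0, -1.2]
opening: 0.415
grasp_force: 50.4
```

apply_moves:
  series: [-1, 0.158, 0.134, 0, 0, 0, 0, -1, 0.158, 0.134, 0, 0, 0, 0, -1, 0.158, 0.134, 0, 0, 0, 0, -1, 0.158, 0.134, 0, 0, 0, 0, -1, 0.158, 0.134, 0, 0, 0, 0]

```text
time: 17.0
tcp_pos: [518.8, 89.4, 93.3]
orientation: [[-0.507, 0.862, -0.0], [0.862, 0.507, -0.001], [-0.001, -0.001, -1.0]]
force: [0.3, -0.8, -0.0]
opening: 0.426
grasp_force: 50.4
```

Run:
```python
from h import *
im=eyes.camera("wrist"); print(monitor.state()["tcp_pos"],monitor.state()["opening"])
cv2.imwrite("pics/w4.png",im)
```

```text
[518.23126815  88.41279368  93.33058658] 0.4189388875768146
```

View pics/w4.png

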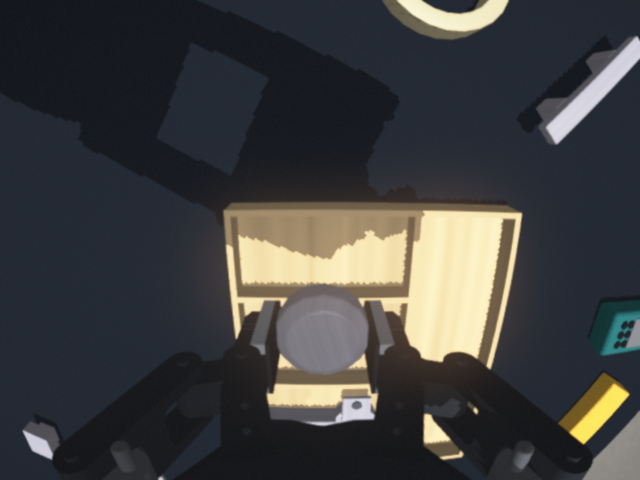

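The knob is level in the grip, at (322,330), with the narrow bay beneath. I place it.

apply_moves:
  series: [-1, 0, 0, 0.04, 0, 0, 0, -1, 0, 0, 0.08, 0, 0, 0, -1, 0, 0, 0.12, 0, 0, 0, -1, 0, 0, 0.14, 0, 0, 0, -1, 0, 0, 0.14, 0, 0, 0]

```text
time: 17.47
tcp_pos: [517.2, 86.9, 8.5]
orientation: [[-0.503, 0.864, -0.003], [0.864, 0.503, -0.001], [0.001, -0.003, -1.0]]
force: [0.2, -0.0, -0.9]
opening: 0.42
grasp_force: 52.8
```

apply_moves:
  series: [-1, 0, 0, 0, 0, 0, 0, -1, 0, 0, 0, 0, 0, 0, 0.3, 0, 0, 0, 0, 0, 0, 0.3, 0, 0, 0, 0, 0, 0, 0.3, 0, 0, 0, 0, 0, 0]

```text
time: 17.88
tcp_pos: [518.3, 89.9, 10.2]
orientation: [[-0.506, 0.863, 0.001], [0.863, 0.506, 0.0], [-0.0, 0.001, -1.0]]
force: [-0.5, 0.8, 0.5]
opening: 0.649
grasp_force: 0.0
```

Run:
```python
from plan import *
# bow handle (624.6,-282.2) heading 41.4; wrist-seen bias y +1
plan([(518.6,90.3,110,30.4),(624.6,-281.2,110,-48.6),(624.6,-281.2,20,-48.6)],(518.6,90.3,9.9,30.4))
```

```text
0.0 0.0 -0.167 | -0.0   -> [518.6  90.3 110.1  30.4]
-0.208 -0.054 0.0 | 0.293   -> [553.8 -33.7 110.1   4. ]
-0.21 0.044 0.0 | 0.292   -> [ 589.  -157.6  110.1  -22.2]
-0.168 0.133 0.0 | 0.293   -> [ 624.7 -281.1  110.1  -48.6]
-0.0 0.0 0.15 | -0.0   -> [ 624.7 -281.1   20.1  -48.6]
```

apply_moves:
  series: [0.3, 0, 0, -0.167, 0, 0, 0, 0.3, 0, 0, -0.167, 0, 0, 0, 0.3, 0, 0, -0.167, 0, 0, 0, 0.3, 0, 0, -0.167, 0, 0, 0, 0.3, 0, 0, -0.167, 0, 0, 0]

```text
time: 18.3
tcp_pos: [518.5, 90.4, 111.2]
orientation: [[-0.507, 0.862, 0.003], [0.862, 0.507, 0.0], [-0.001, 0.003, -1.0]]
force: [-0.0, -1.1, -0.0]
opening: 0.649
grasp_force: 0.0
```

apply_moves:
  series: [0.3, -0.208, -0.054, 0, 0, 0, 0.293, 0.3, -0.208, -0.054, 0, 0, 0, 0.293, 0.3, -0.208, -0.054, 0, 0, 0, 0.293, 0.3, -0.208, -0.054, 0, 0, 0, 0.293, 0.3, -0.208, -0.054, 0, 0, 0, 0.293]

```text
time: 18.72
tcp_pos: [552.7, -35.9, 108.2]
orientation: [[-0.066, 0.998, -0.003], [0.998, 0.066, 0.0], [0.0, -0.003, -1.0]]
force: [0.0, -0.1, -0.3]
opening: 0.651
grasp_force: 0.0
```

apply_moves:
  series: [0.3, -0.21, 0.044, 0, 0, 0, 0.292, 0.3, -0.21, 0.044, 0, 0, 0, 0.292, 0.3, -0.21, 0.044, 0, 0, 0, 0.292, 0.3, -0.21, 0.044, 0, 0, 0, 0.292, 0.3, -0.21, 0.044, 0, 0, 0, 0.292]

```text
time: 19.13
tcp_pos: [588.2, -158.3, 108.4]
orientation: [[0.379, 0.925, -0.003], [0.925, -0.379, 0.001], [0.0, -0.003, -1.0]]
force: [0.1, 0.1, 0.7]
opening: 0.65
grasp_force: 0.0
```

apply_moves:
  series: [0.3, -0.168, 0.133, 0, 0, 0, 0.293, 0.3, -0.168, 0.133, 0, 0, 0, 0.293, 0.3, -0.168, 0.133, 0, 0, 0, 0.293, 0.3, -0.168, 0.133, 0, 0, 0, 0.293, 0.3, -0.168, 0.133, 0, 0, 0, 0.293]

```text
time: 19.55
tcp_pos: [624.1, -280.7, 108.4]
orientation: [[0.749, 0.663, -0.002], [0.663, -0.749, 0.002], [-0.001, -0.003, -1.0]]
force: [-0.8, 0.8, -0.6]
opening: 0.655
grasp_force: 0.0
```

Run:
```python
from fit import *
m=eyes.camera_model("wrist"); im=eyes.camera("wrist"); print(monitor.state()["tcp_pos"])
print(fit(m,"bow_handle",im,(624.6,-281.5,41.4),True))
m=eyes.camera_model("top"); t=eyes.camera("top"); cv2.imwrite("pics/top4.png",np.hstack([im[100:480,:640][:, 120:520],cv2.resize(t[130:257,210:343],(400,380),interpolation=3)]))
```

```text
[ 623.70270226 -279.20639976  108.57782242]
(array([ 623.77997701, -280.86319181,   41.37294393]), np.float64(0.05646796445188072))
```

View pics/top4.png

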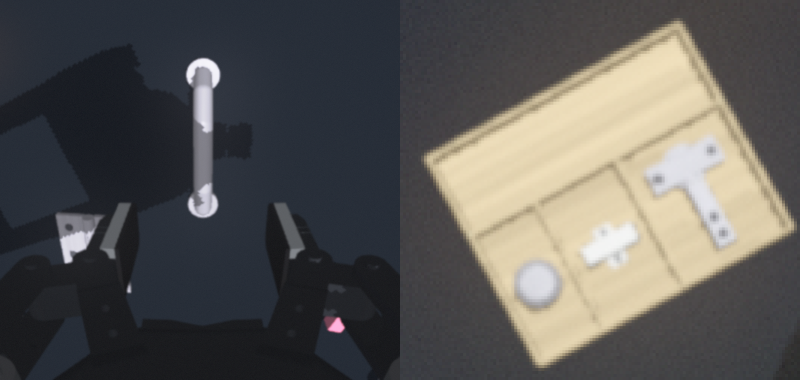

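The knob is in the narrow bay. The bow handle, at (203,135) in the left half, is centred between the fingers and the butt hinge is clear. I grip it.

apply_moves:
  series: [0.3, 0, 0, 0.15, 0, 0, 0, 0.3, 0, 0, 0.15, 0, 0, 0, 0.3, 0, 0, 0.15, 0, 0, 0, 0.3, 0, 0, 0.15, 0, 0, 0, 0.3, 0, 0, 0.15, 0, 0, 0]

```text
time: 20.07
tcp_pos: [625.0, -279.8, 21.1]
orientation: [[0.748, 0.664, 0.001], [0.664, -0.748, 0.0], [0.0, 0.0, -1.0]]
force: [-0.2, 0.1, -0.6]
opening: 0.654
grasp_force: 0.0
```

apply_moves:
  series: [-1, 0, 0, 0, 0, 0, 0, -1, 0, 0, 0, 0, 0, 0, -1, 0, 0, 0, 0, 0, 0, -1, 0, 0, 0, 0, 0, 0, -1, 0, 0, 0, 0, 0, 0]
  squeeze: 60

```text
time: 20.48
tcp_pos: [625.1, -281.3, 22.0]
orientation: [[0.75, 0.661, 0.002], [0.661, -0.75, -0.001], [0.001, 0.002, -1.0]]
force: [-0.5, 1.5, 6.5]
opening: 0.109
grasp_force: 58.6
```

apply_moves:
  series: [-1, 0, 0, 0, 0, 0, 0, -1, 0, 0, 0, 0, 0, 0, -1, 0, 0, 0, 0, 0, 0, -1, 0, 0, 0, 0, 0, 0, -1, 0, 0, 0, 0, 0, 0]

```text
time: 20.9
tcp_pos: [625.2, -281.3, 22.0]
orientation: [[0.75, 0.661, 0.002], [0.661, -0.75, -0.001], [0.001, 0.002, -1.0]]
force: [-2.0, 1.5, 6.7]
opening: 0.111
grasp_force: 58.6
```

Run:
```python
from plan import *
X=tr(0,-58)
plan([(624.7,-281.1,110,-48.6),(*X,110,30.4),(*X,25,30.4)])
```

```text
-0.0 0.0 -0.15 | -0.0   -> [ 624.7 -281.1  110.1  -48.6]
0.134 -0.138 0.0 | -0.293   -> [ 630.3 -165.8  110.1  -22.2]
0.181 -0.064 0.0 | -0.292   -> [635.9 -50.8 110.1   4. ]
0.191 0.023 0.0 | -0.293   -> [641.6  64.5 110.1  30.4]
0.0 -0.0 0.142 | 0.0   -> [641.6  64.5  24.9  30.4]
```

apply_moves:
  series: [-1, 0, 0, -0.15, 0, 0, 0, -1, 0, 0, -0.15, 0, 0, 0, -1, 0, 0, -0.15, 0, 0, 0, -1, 0, 0, -0.15, 0, 0, 0, -1, 0, 0, -0.15, 0, 0, 0]

```text
time: 21.32
tcp_pos: [624.1, -281.0, 110.2]
orientation: [[0.75, 0.661, 0.0], [0.661, -0.75, -0.0], [0.0, 0.0, -1.0]]
force: [0.1, -0.6, -2.4]
opening: 0.111
grasp_force: 58.9
```

apply_moves:
  series: [-1, 0.134, -0.138, 0, 0, 0, -0.293, -1, 0.134, -0.138, 0, 0, 0, -0.293, -1, 0.134, -0.138, 0, 0, 0, -0.293, -1, 0.134, -0.138, 0, 0, 0, -0.293, -1, 0.134, -0.138, 0, 0, 0, -0.293]

```text
time: 21.73
tcp_pos: [628.5, -163.4, 107.6]
orientation: [[0.374, 0.927, -0.005], [0.927, -0.374, 0.001], [-0.001, -0.005, -1.0]]
force: [-0.8, -0.5, -0.4]
opening: 0.111
grasp_force: 58.9
```

apply_moves:
  series: [-1, 0.181, -0.064, 0, 0, 0, -0.292, -1, 0.181, -0.064, 0, 0, 0, -0.292, -1, 0.181, -0.064, 0, 0, 0, -0.292, -1, 0.181, -0.064, 0, 0, 0, -0.292, -1, 0.181, -0.064, 0, 0, 0, -0.292]

```text
time: 22.15
tcp_pos: [634.6, -49.8, 108.3]
orientation: [[-0.072, 0.997, -0.003], [0.997, 0.072, -0.0], [0.0, -0.003, -1.0]]
force: [-0.3, -0.8, -0.4]
opening: 0.109
grasp_force: 58.9
```

apply_moves:
  series: [-1, 0.191, 0.023, 0, 0, 0, -0.293, -1, 0.191, 0.023, 0, 0, 0, -0.293, -1, 0.191, 0.023, 0, 0, 0, -0.293, -1, 0.191, 0.023, 0, 0, 0, -0.293, -1, 0.191, 0.023, 0, 0, 0, -0.293]

```text
time: 22.57
tcp_pos: [640.8, 64.6, 108.8]
orientation: [[-0.505, 0.863, -0.002], [0.863, 0.505, -0.001], [0.0, -0.002, -1.0]]
force: [-0.4, 0.3, -0.1]
opening: 0.115
grasp_force: 58.9
```

Run:
```python
from h import *
im=eyes.camera("wrist"); print(monitor.state()["tcp_pos"],monitor.state()["opening"])
cv2.imwrite("pics/w5.png",im)
```

```text
[640.81373719  63.52064719 108.92650454] 0.11101274481142132
```

View pics/w5.png

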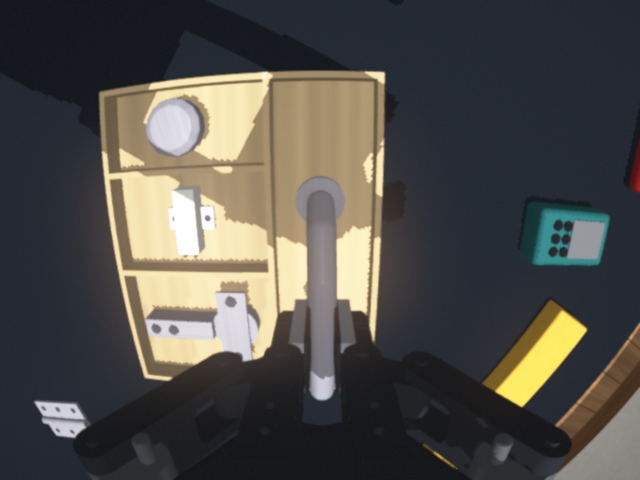

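The bow handle is level, running from (322,200) to (322,390) along the long bay. The other three parts sit in their bays. I place it and rise away.

apply_moves:
  series: [-1, 0, 0, 0.04, 0, 0, 0, -1, 0, 0, 0.08, 0, 0, 0, -1, 0, 0, 0.12, 0, 0, 0, -1, 0, 0, 0.139, 0, 0, 0, -1, 0, 0, 0.139, 0, 0, 0]

```text
time: 23.03
tcp_pos: [640.5, 62.4, 25.6]
orientation: [[-0.501, 0.865, -0.003], [0.865, 0.501, -0.0], [0.001, -0.002, -1.0]]
force: [0.4, -0.2, -0.5]
opening: 0.111
grasp_force: 61.3
```

apply_moves:
  series: [-1, 0, 0, 0.001, 0, 0, 0, -1, 0, 0, 0.001, 0, 0, 0, -0.3, 0, 0, 0.001, 0, 0, 0, -0.3, 0, 0, 0.001, 0, 0, 0, -0.3, 0, 0, 0.001, 0, 0, 0]

```text
time: 23.45
tcp_pos: [641.3, 64.4, 26.4]
orientation: [[-0.506, 0.863, 0.001], [0.863, 0.506, 0.0], [-0.0, 0.001, -1.0]]
force: [-1.4, 0.3, 0.9]
opening: 0.348
grasp_force: 0.0
```

apply_moves:
  series: [-0.3, 0, 0, -0.03, 0, 0, 0, -0.3, 0, 0, -0.08, 0, 0, 0, -0.3, 0, 0, -0.14, 0, 0, 0, -0.3, 0, 0, -0.2, 0, 0, 0, -0.3, 0, 0, -0.2, 0, 0, 0]

```text
time: 23.87
tcp_pos: [645.5, 65.0, 154.6]
orientation: [[-0.506, 0.862, 0.015], [0.862, 0.506, 0.001], [-0.007, 0.014, -1.0]]
force: [1.6, 0.1, 1.1]
opening: 0.35
grasp_force: 0.0
```

apply_moves:
  series: [-0.3, -0.25, 0, 0, 0, 0, 0, -0.3, -0.25, 0, 0, 0, 0, 0, -0.3, -0.25, 0, 0, 0, 0, 0, -0.3, -0.25, 0, 0, 0, 0, 0, -0.3, -0.25, 0, 0, 0, 0, 0]

```text
time: 24.28
tcp_pos: [719.3, -70.0, 145.5]
orientation: [[-0.502, 0.865, 0.002], [0.865, 0.502, -0.002], [-0.003, 0.001, -1.0]]
force: [-0.6, 0.2, 0.2]
opening: 0.351
grasp_force: 0.0
```

Run:
```python
from h import *
t=eyes.camera("top"); s=eyes.camera("scene"); print(monitor.state()["force"])
cv2.imwrite("pics/end.png",np.hstack([cv2.resize(t[100:340,90:530],(480,262)),cv2.resize(s[190:330,305:450],(271,262))]))
```

```text
[-0.08430501 -0.08452008 -0.37010929]
```

View pics/end.png

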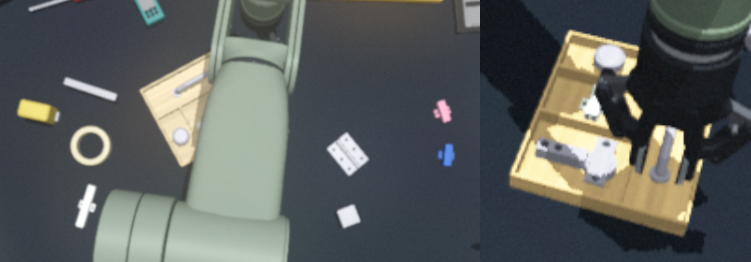

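The look-alikes are where they started. The three small parts lie in their bays, and the handle stands in the long bay, at (190,82) and (662,150). I hand it in.

```bash
python3 -c "
from cell import env
print(env.job_done())"
```

```text
the job is handed in; nothing more can be done
None
```

The job is handed in at about 24 s: the bow handle, cup hinge, short catch and round knob are each in their own bay, and the look-alikes look unmoved in the last pictures; no verdict came back.

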